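# Hold an oak offcut down in the drilling jig

## Task

Slide the longest wooden offcut (150 mm long, 45 mm wide) under the raised rubber foot of the hold-down jig, flat on the jig's plate with one end fully home against the end stop, and let go of it. Then press the lever's paddle down until the pointer stands between the two ridges of the gauge post, with the foot bearing on the wood, never running the lever down onto its stop. Finish while still holding the lever there, as it springs up when let go; leave the shorter offcut and the other loose things where they are.

Things in the scene. Friction and masses are not known exactly. Their poses are not given: they have to be found in the camera images.
- offcut_oak: The workpiece: plain wooden offcut 45 x 150 x 30 mm (x, y, z), the longest of the two offcuts that lie flat side by side on the right half of the bench (they may have swapped places). About 0.1 to 0.2 kg. Origin: centre of its underside, long axis y. Both ends are alike.
- offcut_pine: The other offcut, shorter and wider, 60 x 110 x 25 mm, origin at the centre of its underside. Not to be moved more than 30 mm.
- sanding_block: Cork and wood sanding block 63 x 116 x 29 mm, lying near the front edge; a bystander not to be moved more than 30 mm.
- jig: Hold-down jig, fixed to the bench. Plywood plate 15 mm thick, x -105 to +85 mm, y -150 to +190 mm; origin on the bench under it. The workpiece's place runs along y at x = +45 mm, open toward +y; its end stop has its face at y = -75 mm and its top 41 mm above the bench. The lever runs along y at x = -75 mm, 120 mm beside it.
- jig_seat (a point): Point on the plate's top (15 mm above the bench) where the centre of the workpiece's underside belongs, long axis along y; axes as the jig's. Cheeks 35 mm above the bench stand 51 mm apart from 75 to 40 mm on its -y side, flared to 56 mm apart at 27 mm. Set the wood on the plate 70 mm or more to +y of here, then slide it toward -y under the foot.
- lever_pivot (a point): The lever's hinge axis (along the jig's x), 85 mm above the bench, at jig (-75, -120) mm.
- hold_lever (a joint): Lever angle, rad: 0 at rest, when it rises 0.45 rad from its pivot toward jig +y; grows when pressed down; 0.45 is level, midway between the ridges (between them: 0.413 to 0.487); stop at 0.57. A spring lifts it. The foot meets the wood at about 0.35, then its own spring yields (about 10 N on the wood at 0.45). Push needed on the paddle: 5 to 9 N.
- paddle_top (a point): Centre of the top face of the black paddle at the lever's free end: 240 mm from the hinge axis along the lever and 12 mm above the lever's centre line. The face is 38 mm wide by 62 mm along the lever. At rest it is about 200 mm above the bench, when level 97 mm.
- press_foot: Sprung rubber foot, 26 mm across, domed below, on a side arm of the lever; goes down with it. When level it stands at jig (+45, -45) mm, 30 mm from the stopped end of the wood. Origin: lowest point of the dome, at rest about 70 mm above the bench, so the 30 mm thick wood slides under it with about 24 mm to spare.
- gauge_mid (a point): Middle between the two ridges on the gauge post, 85 mm above the bench, just beyond the tip of the lever's pointer (jig +y end). The ridges are 24 mm apart, one above and one below; the post's top is 133 mm above the bench.
Things that resemble listed ones, but are neither listed nor needed, are in the scene too. What is shaped like the offcut_oak but yellow is not meant.

How it is judged:
On the way, in this order (a step that is already met when the one before it is completed fails the run):
1. the long offcut lies home in the jig, released, with the lever still up (y of offcut_oak in the frame of jig_seat below 0.007 m and x of offcut_oak in the frame of jig_seat between -0.008 and 0.008 m and z of offcut_oak in the frame of jig_seat below 0.004 m and angle between the y axis of offcut_oak and the y axis of jig_seat, either way round below 0.1 rad and angle between offcut_oak's own z axis and vertical below 0.06 rad and contact force between the fingers and offcut_oak below 0.2 N and value of joint hold_lever below 0.15 rad), for 0.2 s.
2. the lever is held with its pointer between the ridges (value of joint hold_lever between 0.413 and 0.487 rad and contact force between press_foot and offcut_oak above 4 N), for 0.5 s.
At the end, for the whole second after the job is handed in: At the end the robot presses the paddle (over 2 N), the lever stands at 0.413 to 0.487 rad, the foot bears on the long offcut with over 4 N; it lies flat on the plate, centre within 8 mm sideways, turned under 0.1 rad, its end within 7 mm of the stop, untouched by the fingers (all of step 2 and velocity of joint hold_lever between -0.05 and 0.05 rad/s and contact force between any of the fingers, the arm and hold_lever above 2 N and y of offcut_oak in the frame of jig_seat below 0.007 m and x of offcut_oak in the frame of jig_seat between -0.008 and 0.008 m and z of offcut_oak in the frame of jig_seat below 0.004 m and angle between the y axis of offcut_oak and the y axis of jig_seat, either way round below 0.1 rad and angle between offcut_oak's own z axis and vertical below 0.06 rad and contact force between the fingers and offcut_oak below 0.2 N); the arm keeps its last pose, push and grip.
It fails at once if the lever is run down onto its stop (past 0.55 rad) (value of joint hold_lever above 0.55 rad).
It fails at once if the shorter offcut or another loose bystander is moved more than 30 mm (distance of any of offcut_pine, sanding_block from where it was at the start of the episode above 0.03 m).
It also fails if it takes over 58 s, if anything falls off the work surface, if the arm or the gripper's body presses on something with over 40 N, if the wrist force passes 120 N, or if a joint passes its speed limit or range.

## Robot

A 6-joint arm with a two-finger parallel gripper is mounted at the origin on a cart in front of the work surface, level with it; the furniture and walls round the work are solid. World frame = base frame: x ahead of the robot, y to its left, z up, the work surface at z = 0. Lengths are in m, angles in rad, forces in N, time in s.
With the tool pointing down it reaches from about 0.15 to 0.775 m from the base axis. Payload 6.1 kg.
Tool frame: the origin (TCP) lies midway between the tips of the shut fingers; the grasp point (between the pads) lies 19 mm behind it; z points along the fingers, y is the direction in which the jaws open and shut (so a half turn about z gives the same grasp; the last joint's range is limited). The gripper opens to 85 mm and grips with 20 to 120 N. Pads are 22 mm wide; open, the fingers measure 114 mm over their backs; the gripper's body (76 mm by 85 mm) begins 54 mm behind the grasp point. The pads swing forward as they close: fully open they stand 13 mm farther back than shut.
Start: joints at [-1.142, 0.126, -0.04, 1.405, 0, 1.571], TCP at [0.218, -0.477, 0.231] pointing down, gripper open.
Joint ranges: [-2.72, 2.72], [-0.95, 1.95], [-1.27, 1.35], [-1.78, 2.02], [-1.46, 1.47], [-3.14, 3.14]. Speed limits (rad/s): [2.39, 2.39, 3.01, 3.14, 3.14, 3.14].

## Interface

Orientations are given as a rotation vector (axis times angle).
In Python, from cell import manip, imaging gives the robot as it stands.
- The arm moves only by the shell command python3 -m inch 'ROWS' [FORCE]. ROWS is JSON, a list of rows, each a list of 3 entries, a list of its own where there are three numbers: the shift along the tool's x, y, z in mm, then the turn, a rotation vector about the tool's x, y, z in degrees, then the opening, from 0 (shut) to 1 (fully open). In form: [[[tx, ty, tz], [wx, wy, wz], gripper], ...]. A call has 1 to 12 rows; each row is the pose to reach, as a shift and turn from the pose measured when the call began, along the tool's axes at that moment; what a row does not reach only later rows make up. A row lasts 1/12 s, in which the tool goes at most 41.7 mm and 7.16 degrees, less where a joint would pass 70% of its speed; a pose out of reach is approached as far as the arm can. A call with a gripper value outside its range is refused whole. The fingers move at their own pace and stop on an object; FORCE is the grip in N (left out, the last holds). Time passes only in rows, so rows that repeat a pose let the fingers close. It gives the time, the measured TCP pose, the force and the opening at its end, in the units of the state.
- manip.read_state(): the state, without advancing time (a new reading comes with each control period).
- imaging.grab_frame(name): name is "side" or "top"; returns the picture (420x560x3 uint8, blue, green, red); there is no depth.
- imaging.calibration(name): a dict with "camera_matrix" (3x3 intrinsics, pixels), "k1" (the pictures are not rectified: a ray, as slopes to the right and down, at radius r is drawn at 1 + k1 r^2 times it, then the intrinsics apply), "origin" and "rotation" of the camera in the world. Camera axes: x right, y down, z forward; pixel columns grow to the right and rows downward; lengths in m; the calibration is good to about 2 mm. A picture is of the moment at which its call begins. calibration takes no time and is no camera call.
- manip.finish_job(): hands the job in, once; it reports no verdict.
The state is a dict: "t": time; "joint_positions": joint angles; "joint_vel": joint speeds; "joint_torque": joint torques, N m; "tool_pos": TCP position; "tcp_rot": TCP orientation; "wrist_force": force on the tool from outside, world axes, zero at the start; "torque": the same for the moment, N m; "gripper_width": finger opening in m.
Only numpy, scipy, OpenCV 4.12 (cv2) and the standard library are available. Lean on these libraries where they do the work, as an engineer would, in place of code of your own. Each camera call takes 0.05 s, during which the arm holds its last target.

## Working session

There is one attempt and no reset: what is moved stays moved. The work goes in short steps, Python scripts to look and compute and a shell command to move; the robot and the scene stay as the last step left them, time stands still between calls to the robot, and variables do not carry over. Pictures are saved under pics/ and viewed, and the job is handed in when it is done.

```bash
ls; mkdir -p pics; python3 - <<'E'
from cell import manip, imaging
import cv2
for n in("side","top"):
    cv2.imwrite(f"pics/{n}0.png",imaging.grab_frame(n)); print(n,imaging.calibration(n))
print(manip.read_state())
E
```

```text
pics
side {'camera_matrix': array([[419.26031264,   0.        , 282.74423792],
       [  0.        , 419.26031264, 208.52789488],
       [  0.        ,   0.        ,   1.        ]]), 'k1': 0.04495088436621324, 'origin': array([0.04398732, 0.80788092, 0.96729909]), 'rotation': array([-0.57088115,  2.65081277, -1.17790899])}
top {'camera_matrix': array([[540.15588044,   0.        , 274.68985437],
       [  0.        , 540.15588044, 211.74562327],
       [  0.        ,   0.        ,   1.        ]]), 'k1': -0.06407393934862053, 'origin': array([ 0.34823956, -0.02137821,  1.50164081]), 'rotation': array([-2.15985868,  2.2104488 , -0.05092375])}
{'t': 0.1, 'joint_positions': array([-1.14201813e+00,  1.26323036e-01, -4.04788854e-02,  1.40538787e+00,
        6.16073517e-06,  1.57081567e+00]), 'joint_vel': array([ 0.00016059, -0.00251312,  0.00208095, -0.00126753,  0.000847  ,
       -0.00052055]), 'joint_torque': array([ 4.25059134e-04, -4.36903632e+01,  3.53606808e+01,  1.35498520e-02,
        4.51990513e-05, -1.24330217e-05]), 'tool_pos': array([ 0.21812969, -0.47715411,  0.23061745]), 'tcp_rot': array([-3.06834551e+00, -6.68055920e-01,  4.56045688e-04]), 'wrist_force': array([-0.58993561, -0.27716968, -0.76748647]), 'torque': array([-0.00054409,  0.03815878, -0.00538547]), 'gripper_width': 0.08553077435767872}
```

View pics/top0.png

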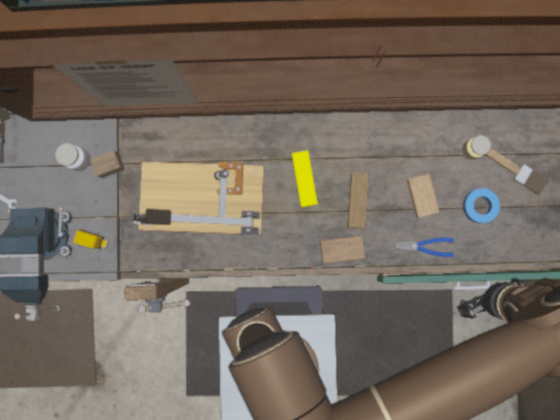

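View pics/side0.png

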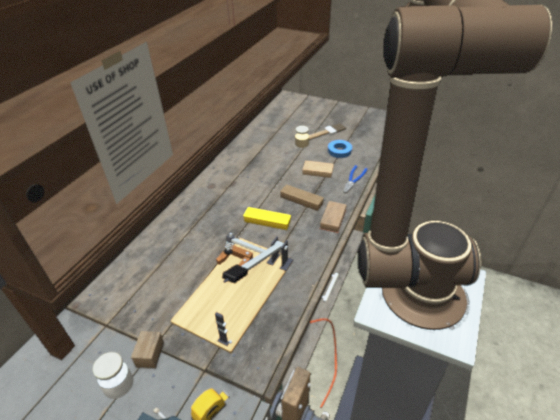

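```bash
cat > h.py <<'E'
from cell import manip, imaging
import cv2, numpy as np
from scipy.spatial.transform import Rotation as R
def ray(name,uv):
    c=imaging.calibration(name);K=c['camera_matrix'];k=c['k1']
    d=np.array([(uv[0]-K[0,2])/K[0,0],(uv[1]-K[1,2])/K[1,1]]);s=d.copy()
    for _ in range(20): s=d/(1+k*(s@s))
    v=R.from_rotvec(c['rotation']).apply([s[0],s[1],1]);return np.array(c['origin']),v
def onz(name,uv,z):
    o,v=ray(name,uv);return (o+v*(z-o[2])/v[2])
def proj(name,p):
    c=imaging.calibration(name);K=c['camera_matrix']
    q=R.from_rotvec(c['rotation']).inv().apply(np.array(p)-c['origin']);s=q[:2]/q[2];s=s*(1+c['k1']*(s@s))
    return np.array([K[0,0]*s[0]+K[0,2],K[1,1]*s[1]+K[1,2]])
def crop(name,x0,y0,x1,y1,f,out,im=None):
    im=imaging.grab_frame(name) if im is None else im
    cv2.imwrite(out,cv2.resize(im[y0:y1,x0:x1],None,fx=f,fy=f,interpolation=cv2.INTER_CUBIC))
E
python3 - <<'E'
from h import *
im=cv2.imread('pics/top0.png');crop('top',125,150,275,250,5,'pics/top_jig.png',im);crop('top',285,140,445,260,5,'pics/top_wood.png',im)
im=cv2.imread('pics/side0.png');crop('side',160,220,310,360,4,'pics/side_jig.png',im)
E
```

```text
(no output)
```

View pics/top_jig.png

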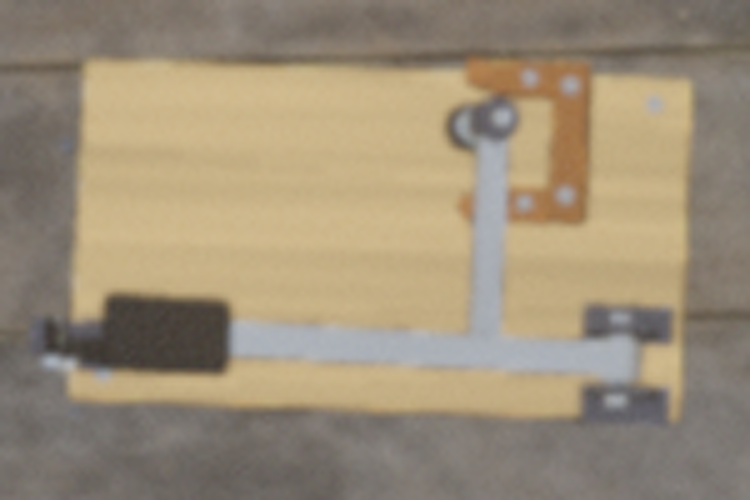

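View pics/top_wood.png

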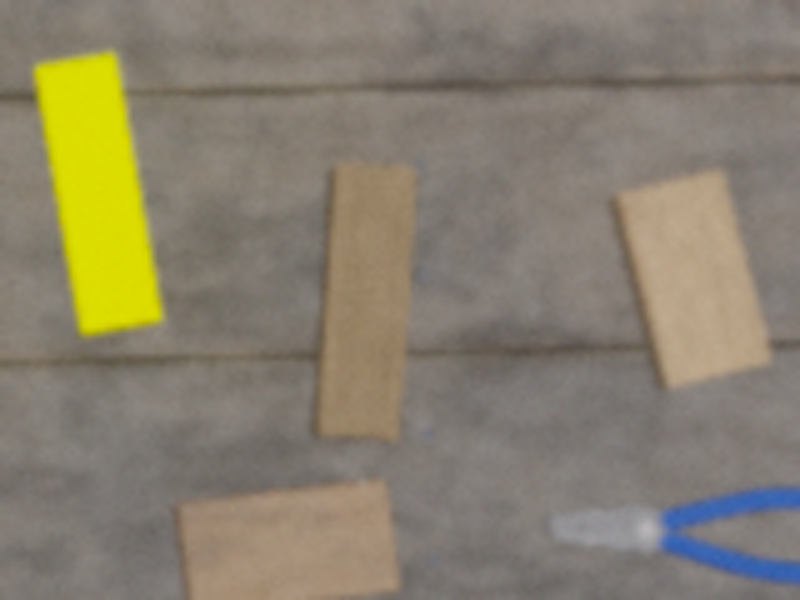

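View pics/side_jig.png

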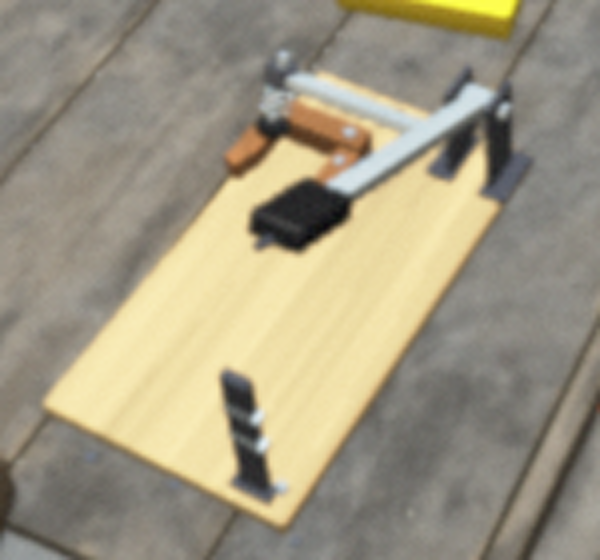

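```bash
cat > m.py <<'E'
from h import *
def fit(model,pts):
    m=np.array(model,float);p=np.array(pts);mc=m-m.mean(0);pc=p-p.mean(0)
    a=np.arctan2((mc[:,0]*pc[:,1]-mc[:,1]*pc[:,0]).sum(),(mc*pc).sum())
    Rm=np.array([[np.cos(a),-np.sin(a)],[np.sin(a),np.cos(a)]]);t=p.mean(0)-Rm@m.mean(0)
    return a,t,p-(m@Rm.T+t)
if __name__=='__main__':
    off=np.array([125,150])
    uv=[np.array(q)/5+off for q in[(85,60),(690,80),(680,420),(70,400)]]
    P=[onz('top',u,.015)[:2] for u in uv]
    a,t,r=fit(np.array([(85,190),(85,-150),(-105,-150),(-105,190)])/1e3,P);print('jig',a,t,r.round(4).tolist())
    Rm=np.array([[np.cos(a),-np.sin(a)],[np.sin(a),np.cos(a)]])
    J=lambda x,y:Rm@[x/1e3,y/1e3]+t
    print('seat',J(45,0),'paddle rest',J(-75,-120+240*np.cos(.45)-12*np.sin(.45)),'level',J(-75,120))
    for n,p in dict(seat=[*J(45,0),.015],stop=[*J(45,-75),.041],pivot=[*J(-75,-120),.085],paddle=[*J(-75,-120+240*np.cos(.45)-12*np.sin(.45)),.2]).items():
        print(n,proj('top',p),(proj('top',p)-off)*5,(proj('side',p)-[160,220])*4)
    off=np.array([285,140])
    P=[onz('top',np.array(q)/5+off,.03)[:2] for q in[(335,163),(415,168),(398,440),(317,436)]]
    a,t,r=fit(np.array([(-22,75),(22,75),(22,-75),(-22,-75)])/1e3,P);print('oak',a,t,r.round(4).tolist())
    P=[onz('top',np.array(q)/5+off,.025)[:2] for q in[(615,197),(723,170),(772,362),(667,387)]];print('pine',np.array(P))
    P=[onz('top',np.array(q)/5+off,.03)[:2] for q in[(35,63),(115,50),(163,322),(82,336)]];print('yel',np.array(P))
    s=manip.read_state();print(R.from_rotvec(s['tcp_rot']).as_matrix().round(3))
E
python3 m.py
```

```text
jig -0.055745280798392194 [0.48871697 0.17909679] [[0.0002, -0.0003], [-0.0009, 0.0012], [0.0005, 0.0002], [0.0002, -0.0011]]
seat [0.53364706 0.17658956] paddle rest [0.41889741 0.27402206] level [0.42051944 0.30308912]
seat [208.94525387 178.33061132] [419.72626936 141.65305659] [256.08282048 217.06990158]
stop [235.0892775  178.01672517] [550.44638751 140.08362583] [308.90477771 124.08510307]
pivot [249.02401988 221.920354  ] [620.12009941 359.60176998] [478.71029006  97.83610387]
paddle [159.43545047 217.17137578] [172.17725235 335.85687891] [306.77651591 196.95849516]
oak -1.6657224564358901 [ 0.46162907 -0.23287527] [[-0.0003, -0.0001], [0.0001, -0.0001], [0.0006, -0.0001], [-0.0003, 0.0002]]
pine [[ 0.51636592 -0.37252262]
 [ 0.52998969 -0.43293385]
 [ 0.42344843 -0.45567424]
 [ 0.41110133 -0.39716608]]
yel [[ 0.59726477 -0.05516722]
 [ 0.60340951 -0.09930906]
 [ 0.45291486 -0.12147185]
 [ 0.44629911 -0.07706929]]
[[ 0.909  0.416 -0.001]
 [ 0.416 -0.909  0.001]
 [ 0.    -0.001 -1.   ]]
```

```bash
cat > go.py <<'E'
import sys
from h import *
# x y z(m) az(rad): print shift mm and turn deg in tool axes for tool-down pose
x,y,z,a=map(float,sys.argv[1:5])
s=manip.read_state();M=R.from_rotvec(s['tcp_rot'])
T=R.from_matrix(np.array([[np.cos(a),np.sin(a),0],[np.sin(a),-np.cos(a),0],[0,0,-1]]))
print('shift',(M.inv().apply(np.array([x,y,z])-s['tool_pos'])*1e3).round(1),'turn',np.degrees((M.inv()*T).as_rotvec()).round(2))
print('t',s['t'],'pos',s['tool_pos'].round(4),'F',s['wrist_force'].round(2),'w',round(s['gripper_width'],4),'q',s['joint_positions'].round(3))
E
python3 go.py .4965 -.2362 .12 -.095
```

```text
shift [ 353.3 -103.3  110.8] turn [-8.000e-02  2.000e-02  3.001e+01]
t 0.1 pos [ 0.2181 -0.4772  0.2306] F [-0.59 -0.28 -0.77] w 0.0855 q [-1.142  0.126 -0.04   1.405  0.     1.571]
```

```bash
python3 -m inch '[[[90,-26,28],[0,0,7],1],[[180,-52,56],[0,0,14],1],[[270,-78,84],[0,0,21],1],[[353.3,-103.3,110.8],[0,0,30],1],[[353.3,-103.3,110.8],[0,0,30],1],[[353.3,-103.3,110.8],[0,0,30],1],[[353.3,-103.3,110.8],[0,0,30],1],[[353.3,-103.3,110.8],[0,0,30],1],[[353.3,-103.3,110.8],[0,0,30],1],[[353.3,-103.3,110.8],[0,0,30],1],[[353.3,-103.3,110.8],[0,0,30],1],[[353.3,-103.3,110.8],[0,0,30],1]]'; python3 go.py .4965 -.2362 .002 -.095
```

```text
t: 1.1
tool_pos: [0.4966, -0.2348, 0.1188]
tcp_rot: [-3.136, 0.144, 0.005]
wrist_force: [-0.1, -0.8, -0.1]
gripper_width: 0.0852
shift [  0.4   1.6 116.8] turn [-0.1   0.18  0.17]
t 1.1 pos [ 0.4966 -0.2348  0.1188] F [-0.13 -0.84 -0.13] w 0.0852 q [-4.420e-01  1.970e-01 -2.020e-01  1.175e+00  1.000e-03  2.792e+00]
```

```bash
python3 -m inch '[[[0.4,1.5,30],[0,0,0],1],[[0.4,1.5,60],[0,0,0],1],[[0.4,1.5,90],[0,0,0],1],[[0.4,1.5,110],[0,0,0],1],[[0.4,1.5,117],[0,0,0],1],[[0.4,1.5,117],[0,0,0],1],[[0.4,1.5,117],[0,0,0],1]]'; python3 - <<'E'
from h import *
crop('top',285,140,445,260,5,'pics/g1.png');crop('side',240,130,400,250,5,'pics/g1s.png')
E
```

```text
t: 1.68
tool_pos: [0.4965, -0.2369, 0.0027]
tcp_rot: [-3.137, 0.146, 0.004]
wrist_force: [-0.2, 0.3, 0.1]
gripper_width: 0.0852
```

View pics/g1s.png

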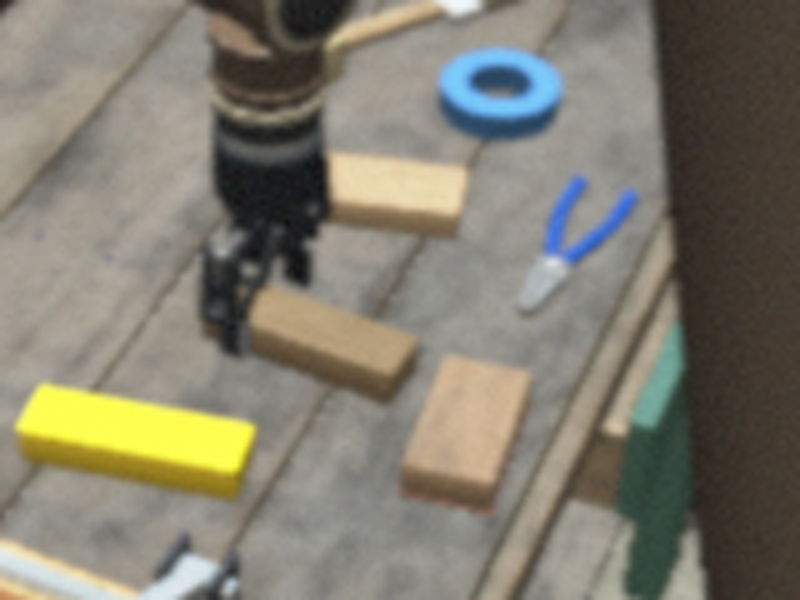

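View pics/g1.png

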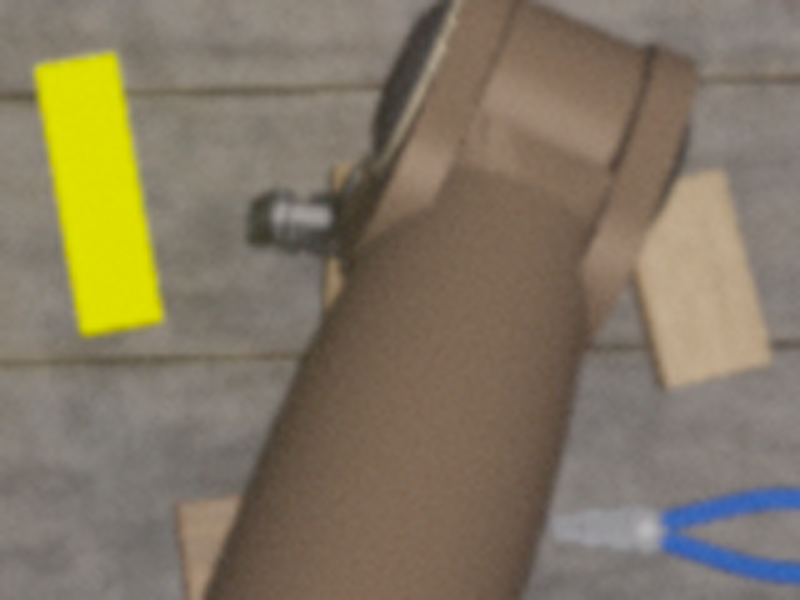

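The side view shows the open fingers either side of the oak's far end (near finger at crop (235,320)), clear of the pine. I'll close and lift.

```bash
python3 -m inch '[[[0,0,0],[0,0,0],0.4],[[0,0,0],[0,0,0],0.2],[[0,0,0],[0,0,0],0],[[0,0,0],[0,0,0],0],[[0,0,0],[0,0,0],0],[[0,0,0],[0,0,0],0],[[0,0,0],[0,0,0],0]]' 60; python3 -m inch '[[[0,0,-20],[0,0,0],0],[[0,0,-50],[0,0,0],0],[[0,0,-90],[0,0,0],0],[[0,0,-130],[0,0,0],0],[[0,0,-160],[0,0,0],0],[[0,0,-160],[0,0,0],0]]'; python3 - <<'E'
from h import *
crop('side',240,100,400,220,5,'pics/l1s.png')
E
python3 go.py .5424 .34 .16 1.515
```

```text
t: 2.37
tool_pos: [0.4983, -0.2373, 0.0048]
tcp_rot: [-3.138, 0.145, -0.002]
wrist_force: [0.6, 0.5, 5.6]
gripper_width: 0.0437
t: 2.87
tool_pos: [0.5008, -0.2385, 0.1719]
tcp_rot: [3.134, -0.145, 0.017]
wrist_force: [0.6, -0.2, -0.9]
gripper_width: 0.0439
shift [ -11.1 -579.6    7.2] turn [  0.46  -0.25 -92.1 ]
t 2.9167 pos [ 0.4999 -0.2381  0.1685] F [-0.02  1.13 -2.63] w 0.044 q [-4.450e-01  1.800e-01 -1.130e-01  1.269e+00  1.000e-03  2.789e+00]
```

View pics/l1s.png

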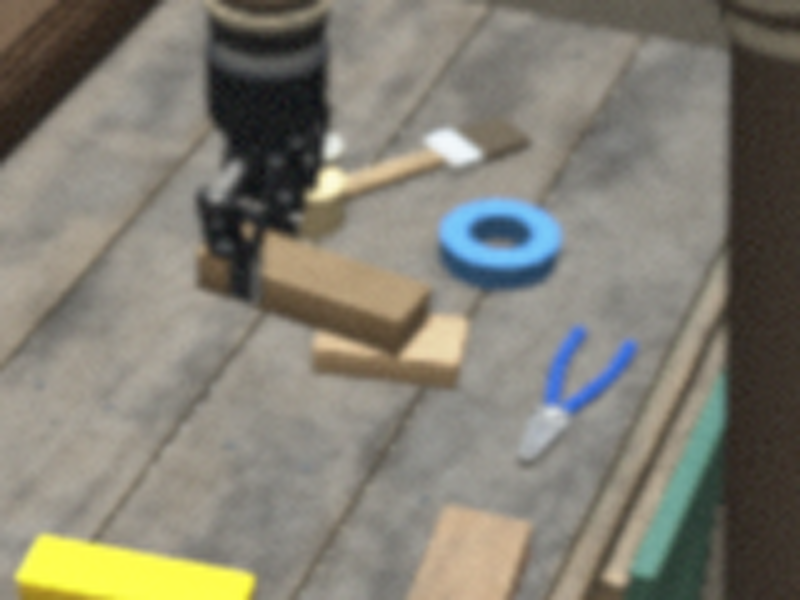

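```bash
python3 -m inch '[[[0,-10,-25],[0,0,-7],0],[[0,-30,-50],[0,0,-14],0],[[0,-60,-75],[0,0,-21],0],[[-2,-90,-100],[0,0,-28],0],[[-3,-120,-100],[0,0,-35],0],[[-4,-150,-100],[0,0,-42],0],[[-5,-185,-100],[0,0,-49],0],[[-6,-220,-100],[0,0,-56],0],[[-7,-260,-100],[0,0,-63],0],[[-8,-300,-100],[0,0,-70],0],[[-8,-340,-100],[0,0,-77],0],[[-9,-380,-100],[0,0,-84],0]]';python3 go.py .5424 .34 .2 1.515
```

```text
t: 3.92
tool_pos: [0.5245, 0.1432, 0.2656]
tcp_rot: [2.419, 1.996, 0.002]
wrist_force: [1.1, 0.5, -0.8]
gripper_width: 0.0446
shift [196.8 -20.1  64.9] turn [ 0.31  0.18 -7.75]
t 3.9167 pos [0.5245 0.1432 0.2656] F [ 1.12  0.49 -0.76] w 0.0446 q [ 0.269  0.162  0.077  1.482 -0.005  2.031]
```

```bash
python3 -m inch '[[[38,-4,0],[0,0,-4],0],[[75,-8,0],[0,0,-7.7],0],[[115,-14,20],[0,0,-7.7],0],[[155,-18,50],[0,0,-7.7],0],[[155,-18,90],[0,0,-7.7],0],[[155,-18,130],[0,0,-7.7],0],[[155,-18,165],[0,0,-7.7],0],[[155,-18,165],[0,0,-7.7],0],[[155,-18,165],[0,0,-7.7],0]]';python3 go.py .5404 .2984 .018 1.515
python3 - <<'E'
from h import *
crop('side',130,160,330,310,4,'pics/p1s.png');crop('top',80,120,280,270,4,'pics/p1t.png')
E
```

```text
t: 4.67
tool_pos: [0.5345, 0.2969, 0.0966]
tcp_rot: [2.28, 2.155, -0.011]
wrist_force: [0.4, 0.1, -0.5]
gripper_width: 0.0436
shift [ 2.4  5.9 78.6] turn [-0.1   0.45 -0.03]
t 4.6667 pos [0.5345 0.2969 0.0966] F [ 0.36  0.07 -0.55] w 0.0436 q [ 0.51   0.322 -0.088  1.166 -0.006  2.137]
```

View pics/p1s.png

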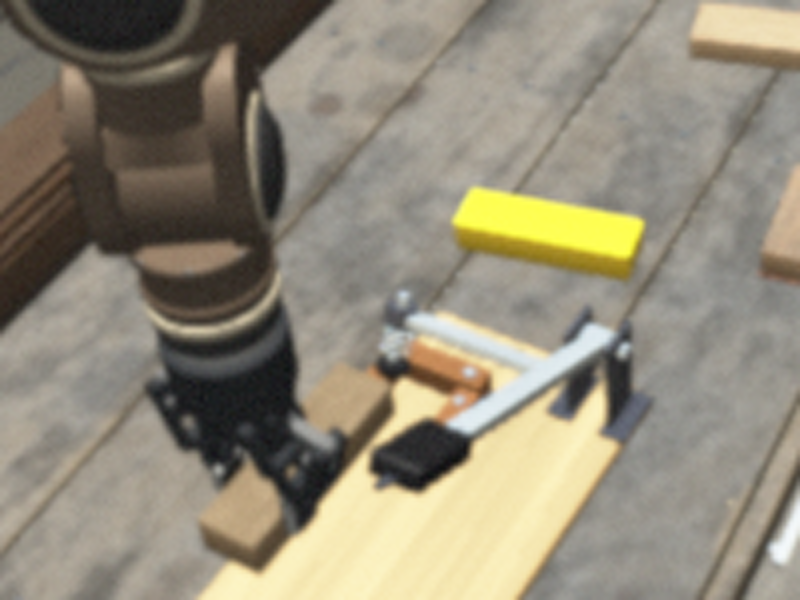

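View pics/p1t.png

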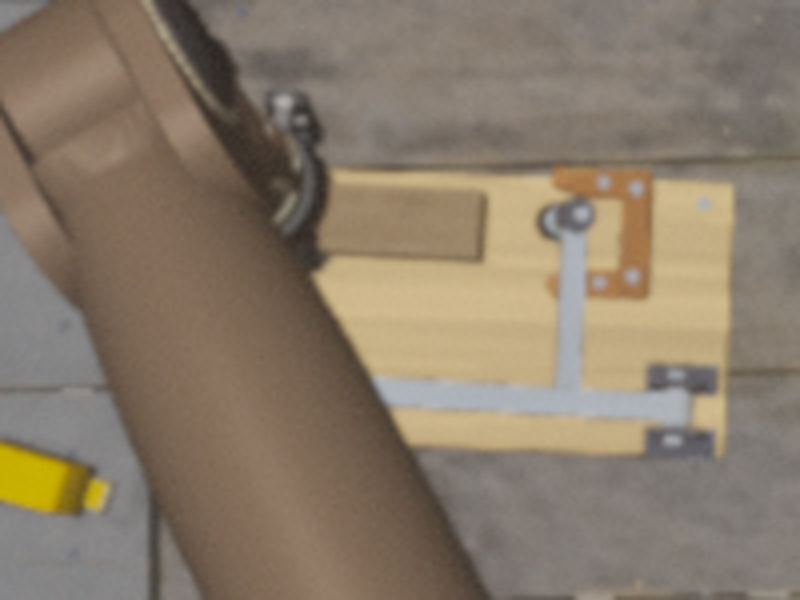

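The oak is held level, its leading end at crop (484,226), just +y of the foot and in line with the cheeks. Lowering now.

```bash
python3 -m inch '[[[2,6,30],[0,0,0],0],[[2,6,55],[0,0,0],0],[[2,6,68],[0,0,0],0],[[2,6,72],[0,0,0],0],[[2,6,75],[0,0,0],0],[[2,6,75],[0,0,0],0],[[2,6,75],[0,0,0],0]]';python3 go.py .5404 .2984 .019 1.515
python3 - <<'E'
from h import *
crop('side',130,180,330,330,4,'pics/p2s.png');crop('top',80,120,280,270,4,'pics/p2t.png')
E
```

```text
t: 5.35
tool_pos: [0.546, 0.3006, 0.0294]
tcp_rot: [2.279, 2.152, 0.01]
wrist_force: [-0.5, 0.4, -1.3]
gripper_width: 0.0437
shift [-2.5 -5.6 10.3] turn [ 0.57  0.02 -0.08]
t 5.35 pos [0.546  0.3006 0.0294] F [-0.49  0.36 -1.33] w 0.0437 q [ 0.506  0.371 -0.174  1.018 -0.006  2.134]
```

View pics/p2s.png

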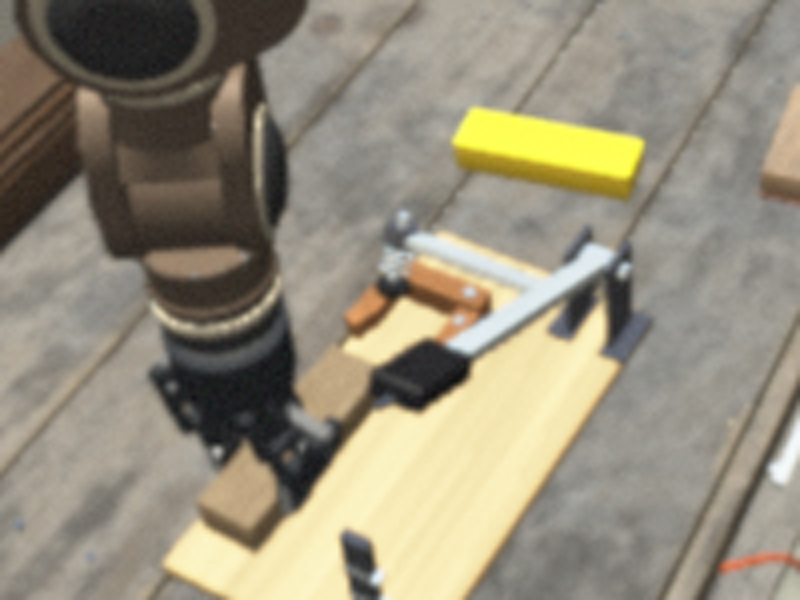

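View pics/p2t.png

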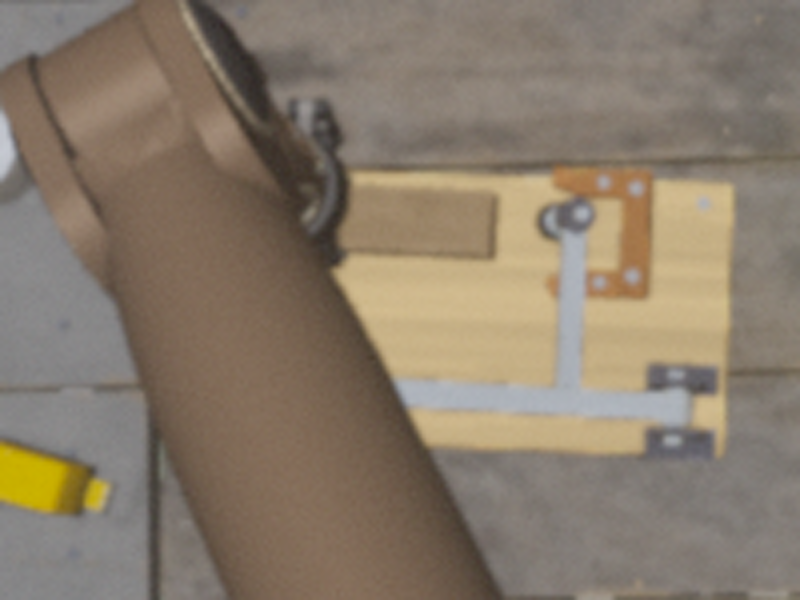

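```bash
python3 -m inch '[[[-2,-5,8],[0,0,0],0],[[-2,-5,8],[0,0,0],0],[[-2,-5,8],[0,0,0],0],[[-2,-5,8],[0,0,0],0],[[-2,-5,8],[0,0,0],0]]';python3 go.py .5404 .2984 .019 1.515; python3 -m inch '[[[0,0,0],[0,0,0],0],[[0,0,0],[0,0,0],0]]';python3 go.py .5404 .2984 .019 1.515
```

```text
t: 5.87
tool_pos: [0.5407, 0.2988, 0.0209]
tcp_rot: [2.278, 2.152, 0.009]
wrist_force: [0.2, 0.2, -1.5]
gripper_width: 0.0439
shift [-0.4 -0.3  1.9] turn [ 0.54  0.04 -0.07]
t 5.8667 pos [0.5407 0.2988 0.0209] F [ 0.22  0.24 -1.49] w 0.0439 q [ 0.508  0.367 -0.199  0.997 -0.006  2.135]
t: 6.03
tool_pos: [0.5408, 0.2988, 0.021]
tcp_rot: [2.278, 2.152, 0.009]
wrist_force: [0.3, -0.1, -1.5]
gripper_width: 0.0442
shift [-0.5 -0.4  2. ] turn [ 0.55  0.04 -0.07]
t 6.0333 pos [0.5408 0.2988 0.021 ] F [ 0.27 -0.07 -1.48] w 0.0442 q [ 0.508  0.367 -0.199  0.997 -0.006  2.135]
```

```bash
python3 - <<'E'
from h import *
crop('top',150,150,250,220,8,'pics/p3t.png')
E
```

```text
(no output)
```

View pics/p3t.png

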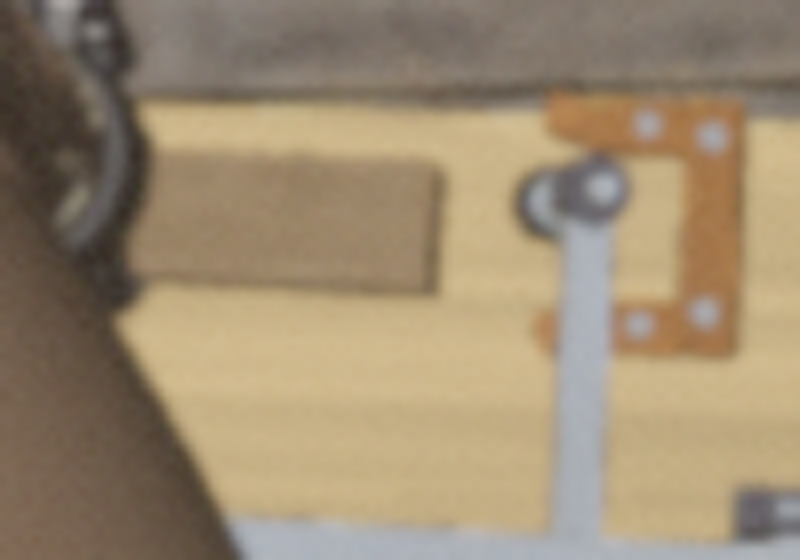

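```bash
python3 - <<'E'
from h import *
a=-.0557;t=np.array([.48872,.1791]);Rm=np.array([[np.cos(a),-np.sin(a)],[np.sin(a),np.cos(a)]])
def jig(q,z): return (Rm.T@(onz('top',np.array(q)/8+[150,150],z)[:2]-t)*1e3).round(1)
for q in[(433,163),(430,290),(170,152),(160,281)]: print('wood',jig(q,.0465))
for q in[(620,150),(683,155),(680,300),(625,302)]: print('cheek',jig(q,.035),jig(q,.041))
E
```

```text
wood [62.7  9.6]
wood [19.3  8.9]
wood [63.8 99.8]
wood [ 19.5 101.2]
cheek [ 70.6 -52.7] [ 69.8 -53.3]
cheek [ 69.5 -74.3] [ 68.7 -74.9]
cheek [ 19.7 -75.2] [ 19.1 -75.7]
cheek [ 18.4 -56.4] [ 17.8 -57. ]
```

```bash
python3 -m inch '[[[0,2.5,1],[0,0,0],0],[[0,2.5,1],[0,0,0],0],[[-5,2.5,1],[0,0,0],0],[[-12,2.5,1],[0,0,0],0],[[-19,2.5,1],[0,0,0],0],[[-26,2.5,1],[0,0,0],0],[[-33,2.5,1],[0,0,0],0],[[-40,2.5,1],[0,0,0],0],[[-47,2.5,1],[0,0,0],0],[[-47,2.5,1],[0,0,0],0],[[-47,2.5,1],[0,0,0],0]]' 30;python3 go.py .5388 .2138 .019 1.515;python3 - <<'E'
from h import *
crop('top',150,150,250,220,8,'pics/p4t.png');crop('side',150,200,310,320,5,'pics/p4s.png')
E
```

```text
t: 7.0
tool_pos: [0.5406, 0.2509, 0.0201]
tcp_rot: [2.279, 2.151, 0.009]
wrist_force: [0.5, -0.0, 1.0]
gripper_width: 0.0441
shift [-37.2   0.4   1.2] turn [ 0.55  0.07 -0.12]
t 7.0 pos [0.5406 0.2509 0.0201] F [ 0.5  -0.03  0.95] w 0.0441 q [ 0.437  0.33  -0.254  0.979 -0.006  2.066]
```

View pics/p4t.png

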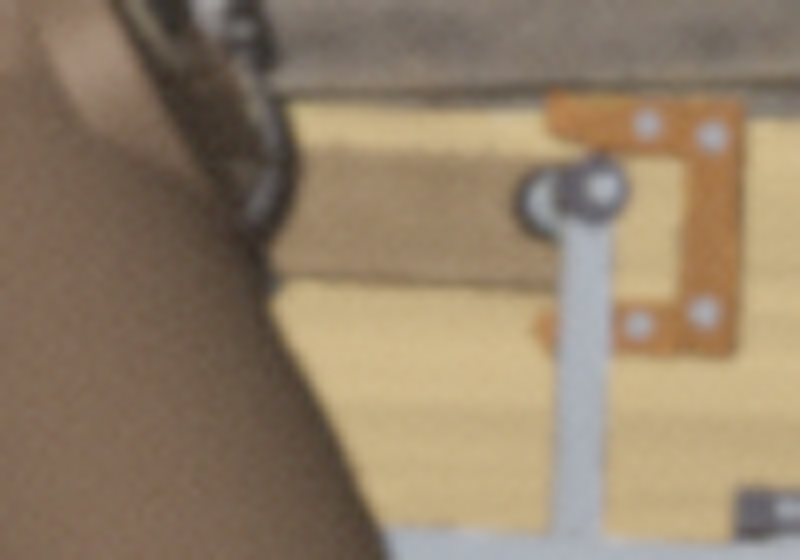

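View pics/p4s.png

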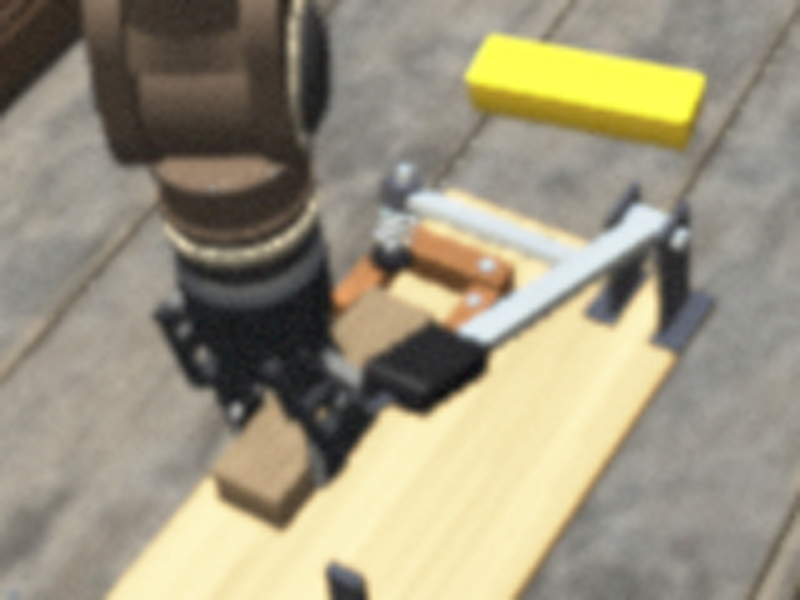

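```bash
python3 -m inch '[[[-6,0.8,0],[0,0,0],0],[[-12,0.8,0],[0,0,0],0],[[-18,0.8,0],[0,0,0],0],[[-24,0.8,0],[0,0,0],0],[[-29,0.8,0],[0,0,0],0],[[-32,0.8,0],[0,0,0],0],[[-34,0.8,0],[0,0,0],0],[[-35,0.8,0],[0,0,0],0],[[-35,0.8,0],[0,0,0],0]]' 30;python3 go.py .5388 .2138 .019 1.515
```

```text
t: 7.85
tool_pos: [0.5394, 0.2161, 0.0201]
tcp_rot: [2.278, 2.151, 0.009]
wrist_force: [0.2, -0.6, -1.2]
gripper_width: 0.0439
shift [-2.4 -0.5  1.1] turn [ 0.56  0.09 -0.1 ]
t 7.85 pos [0.5394 0.2161 0.0201] F [ 0.25 -0.59 -1.19] w 0.0439 q [ 0.384  0.304 -0.291  0.968 -0.006  2.012]
```

```bash
python3 -m inch '[[[-1,0,0],[0,0,0],0],[[-2,0,0],[0,0,0],0],[[-3,0,0],[0,0,0],0],[[-3,0,0],[0,0,0],0]]' 30;python3 -m inch '[[[-1,0,0],[0,0,0],0],[[-2,0,0],[0,0,0],0],[[-2,0,0],[0,0,0],0]]' 30;
```

```text
t: 8.18
tool_pos: [0.5392, 0.2149, 0.0203]
tcp_rot: [2.279, 2.154, 0.012]
wrist_force: [-1.0, 7.2, -1.0]
gripper_width: 0.044
t: 8.43
tool_pos: [0.5391, 0.215, 0.0206]
tcp_rot: [2.28, 2.158, 0.017]
wrist_force: [-1.4, 8.7, -1.0]
gripper_width: 0.0439
```

```bash
python3 -m inch '[[[0,0,0],[0,0,0],0.3],[[0,0,0],[0,0,0],0.7],[[0,0,0],[0,0,0],1],[[0,0,0],[0,0,0],1],[[0,0,0],[0,0,0],1],[[0,0,0],[0,0,0],1]]';  python3 -m inch '[[[0,0,-10],[0,0,0],1],[[0,0,-30],[0,0,0],1],[[0,0,-60],[0,0,0],1],[[10,0,-95],[0,0,0],1],[[30,0,-130],[0,0,0],1],[[50,0,-165],[0,0,0],1],[[80,0,-200],[0,0,0],1],[[110,0,-235],[0,0,0],1],[[110,0,-250],[0,0,0],1],[[110,0,-250],[0,0,0],1]]';python3 - <<'E'
from h import *
crop('top',150,150,250,220,8,'pics/p5t.png');crop('side',150,200,310,320,5,'pics/p5s.png')
E
```

```text
t: 8.93
tool_pos: [0.5391, 0.2147, 0.0206]
tcp_rot: [2.28, 2.158, 0.017]
wrist_force: [0.2, 0.4, 0.1]
gripper_width: 0.0853
t: 9.77
tool_pos: [0.5438, 0.3257, 0.2774]
tcp_rot: [2.276, 2.159, 0.03]
wrist_force: [-0.0, -0.4, 1.1]
gripper_width: 0.0855
```

View pics/p5t.png

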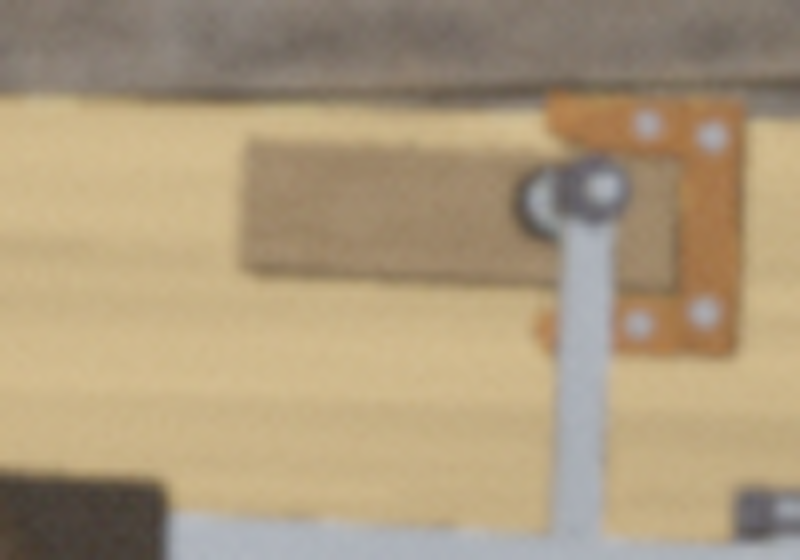

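View pics/p5s.png

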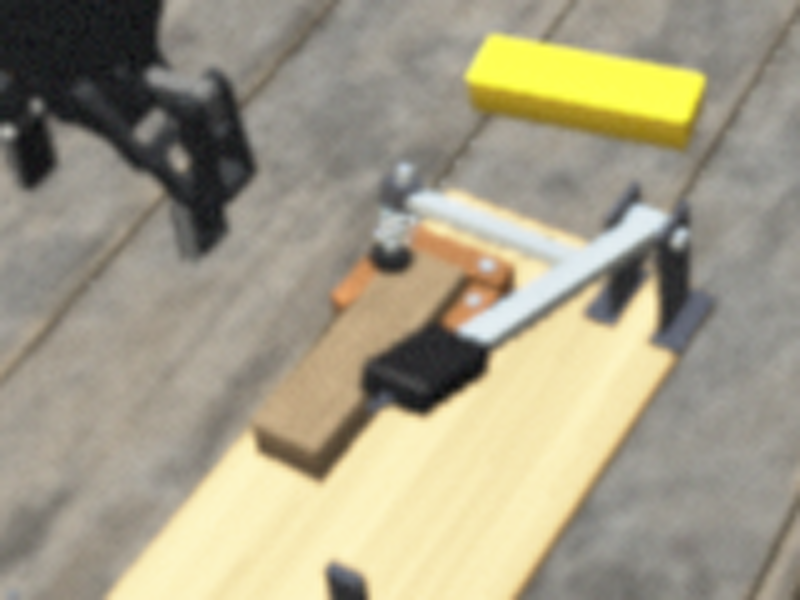

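```bash
python3 - <<'E'
from h import *
from m import fit
a=-.0557;t=np.array([.48872,.1791]);Rm=np.array([[np.cos(a),-np.sin(a)],[np.sin(a),np.cos(a)]])
def jig(q,z): return (Rm.T@(onz('top',np.array(q)/8+[150,150],z)[:2]-t)*1e3).round(1)
P=[jig(q,.045) for q in[(680,155),(676,292),(244,270),(247,138)]]
print(P, fit(np.array([(22.5,-75),(-22.5,-75),(-22.5,75),(22.5,75)]),P)[:2])
E
python3 go.py .419 .274 .24 1.515
```

```text
[array([ 68.1, -74.2]), array([ 21.3, -74.6]), array([24.3, 72.9]), array([69.5, 73.9])] (np.float64(-0.012313734028751687), array([45.8, -0.5]))
shift [ -56.5 -121.6   30.8] turn [ 0.63 -0.41  0.07]
t 9.8667 pos [0.5432 0.3236 0.2726] F [ 0.78 -0.04  0.02] w 0.0855 q [ 0.537  0.333  0.312  1.537 -0.     2.163]
```

Top view: the oak's corners put it at jig (45.8, -0.5) mm, turned 0.012 rad, so it is home and released. The lever is still up. Next I shut the fingers and move over the paddle.

```bash
python3 -m inch '[[[-10,-30,0],[0,0,0],0],[[-25,-60,0],[0,0,0],0],[[-40,-95,0],[0,0,0],0],[[-56,-121,15],[0.6,-0.4,0],0],[[-56,-121,31],[0.6,-0.4,0],0],[[-56,-121,31],[0.6,-0.4,0],0],[[-56,-121,31],[0.6,-0.4,0],0],[[-56,-121,31],[0.6,-0.4,0],0],[[-56,-121,31],[0.6,-0.4,0],0]]';python3 go.py .419 .274 .205 1.515;python3 - <<'E'
from h import *
crop('side',150,200,310,320,5,'pics/p6s.png')
E
```

```text
t: 10.62
tool_pos: [0.4205, 0.2746, 0.2401]
tcp_rot: [2.282, 2.159, 0.001]
wrist_force: [0.9, 0.4, 1.1]
gripper_width: 0.0001
shift [-0.7 -1.5 35.1] turn [ 0.05 -0.02  0.04]
t 10.6167 pos [0.4205 0.2746 0.2401] F [0.92 0.43 1.12] w 0.0001 q [ 0.579  0.082 -0.069  1.419 -0.     2.205]
```

View pics/p6s.png

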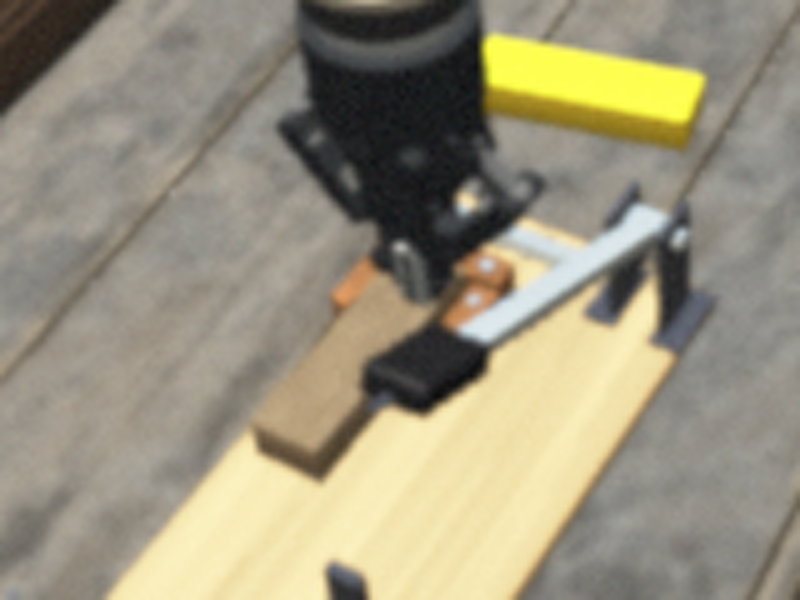

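```bash
python3 -m inch '[[[0,-1.5,20],[0,0,0],0],[[2,-1.5,35],[0,0,0],0],[[4,-1.5,45],[0,0,0],0],[[9,-1.5,55],[0,0,0],0],[[13,-1.5,65],[0,0,0],0],[[15,-1.5,75],[0,0,0],0],[[18,-1.5,85],[0,0,0],0],[[20,-1.5,95],[0,0,0],0],[[22,-1.5,100],[0,0,0],0],[[22,-1.5,100],[0,0,0],0],[[22,-1.5,100],[0,0,0],0]]';python3 go.py .4205 .303 .1 1.515;python3 - <<'E'
from h import *
crop('side',150,200,310,320,5,'pics/p7s.png')
E
```

```text
t: 11.58
tool_pos: [0.4202, 0.2966, 0.14]
tcp_rot: [2.281, 2.159, 0.0]
wrist_force: [-0.6, -1.1, 2.3]
gripper_width: 0.0001
shift [ 6.4 -0.1 40. ] turn [0.03 0.02 0.05]
t 11.5833 pos [0.4202 0.2966 0.14  ] F [-0.64 -1.09  2.29] w 0.0001 q [ 6.150e-01  1.210e-01 -2.450e-01  1.204e+00 -1.000e-03  2.241e+00]
```

View pics/p7s.png

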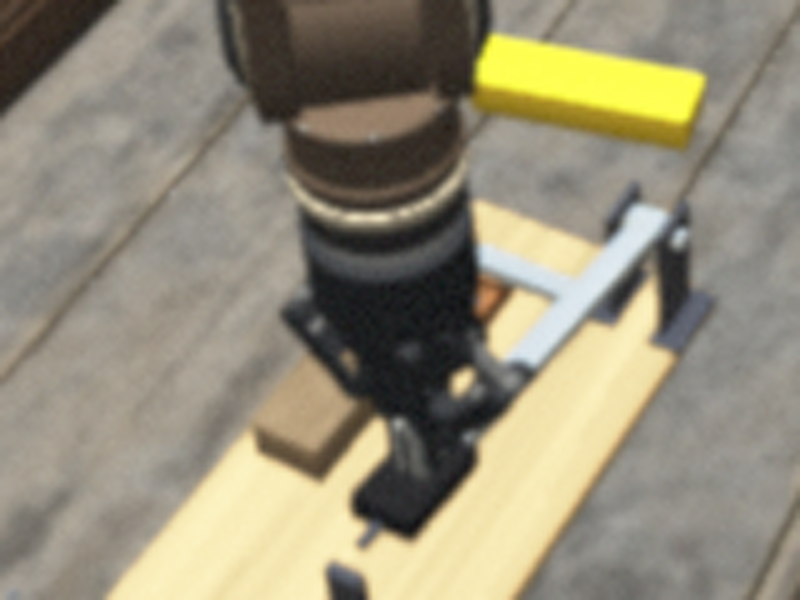

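Fingers rest on the paddle, and the lever is partway down with its pointer at crop (365,535). Continuing slowly.

```bash
python3 -m inch '[[[2,0,7],[0,0,0],0],[[4,0,14],[0,0,0],0],[[5,0,21],[0,0,0],0],[[6,0,27],[0,0,0],0],[[6,0,32],[0,0,0],0],[[6,0,36],[0,0,0],0],[[6,0,39],[0,0,0],0],[[6,0,39],[0,0,0],0],[[6,0,39],[0,0,0],0],[[6,0,39],[0,0,0],0]]';python3 go.py .4205 .303 .098 1.515;python3 - <<'E'
from h import *
im=imaging.grab_frame('side')
crop('side',150,220,310,340,5,'pics/p8s.png',im);crop('side',190,290,250,350,10,'pics/p8g.png',im)
E
```

```text
t: 12.47
tool_pos: [0.4209, 0.3032, 0.1015]
tcp_rot: [-2.281, -2.16, -0.003]
wrist_force: [-0.4, -0.2, 6.0]
gripper_width: 0.0001
shift [-0.2 -0.4  3.5] turn [ 0.07 -0.08  0.06]
t 12.4667 pos [0.4209 0.3032 0.1015] F [-0.36 -0.17  5.95] w 0.0001 q [ 0.624  0.145 -0.304  1.12   0.     2.25 ]
```

View pics/p8s.png

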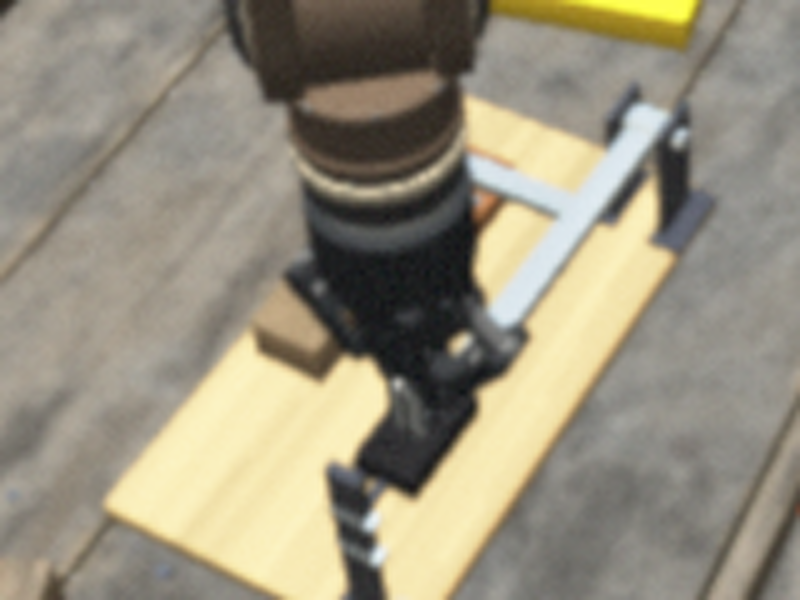

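View pics/p8g.png

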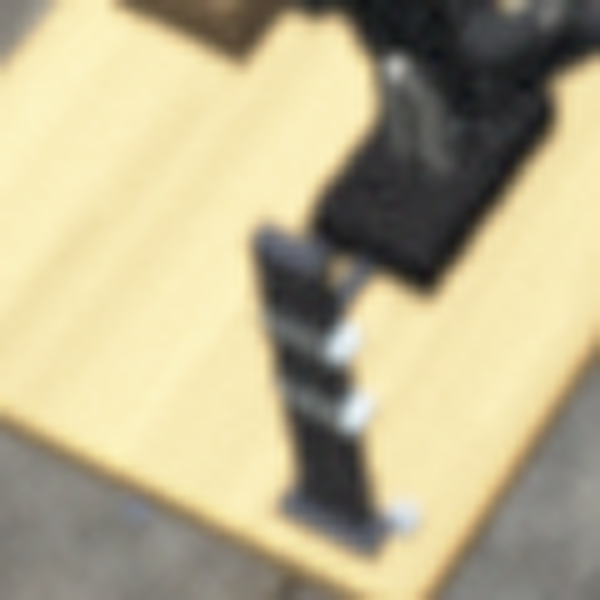

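```bash
python3 - <<'E'
from h import *
a=-.0557;t=np.array([.48872,.1791]);Rm=np.array([[np.cos(a),-np.sin(a)],[np.sin(a),np.cos(a)]])
def lev(q,s,h,lx):
    th=.45-q;y=-.12+s*np.cos(th)-h*np.sin(th);z=.085+s*np.sin(th)+h*np.cos(th)
    return [*(Rm@[-.075+lx,y]+t),z]
for q in(.40,.45,.50):
    print(q,[((proj('side',lev(q,s,.012,l))-[190,290])*10).round() for s,l in((.271,-.019),(.271,.019),(.209,-.019),(.209,.019))])
for z in(.133,.097,.085,.073): print(z,(proj('side',[*(Rm@[-.075,.175]+t),z])-[190,290])*10)
im=imaging.grab_frame('side');cv2.imwrite('pics/p9g.png',cv2.convertScaleAbs(cv2.resize(im[305:335,205:245],None,fx=20,fy=20,interpolation=cv2.INTER_CUBIC),alpha=2.2))
E
```

```text
0.4 [array([432., 235.]), array([300., 174.]), array([569.,  53.]), array([440.,  -4.])]
0.45 [array([435., 271.]), array([304., 209.]), array([570.,  80.]), array([442.,  24.])]
0.5 [array([439., 303.]), array([309., 242.]), array([572., 106.]), array([445.,  50.])]
0.133 [296.23764525 228.92623368]
0.097 [312.98067368 316.60291406]
0.085 [318.38286205 344.9287549 ]
0.073 [323.69930522 372.82248226]
```

View pics/p9g.png

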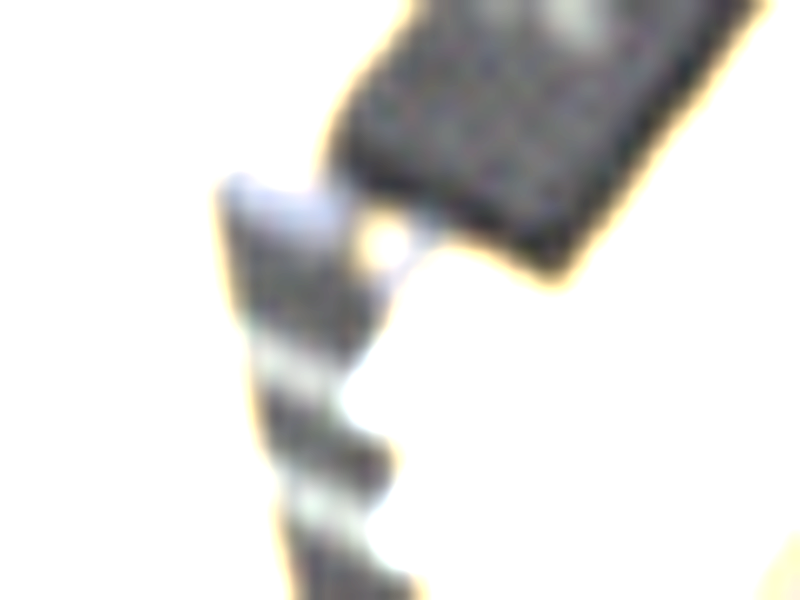

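TCP height gives about 0.43 rad, and the paddle corner at zoom (555,215) gives 0.43–0.45. I'll go 4 mm lower to centre it.

```bash
python3 -m inch '[[[0,0,2],[0,0,0],0],[[0,0,4],[0,0,0],0],[[0,0,4],[0,0,0],0],[[0,0,4],[0,0,0],0],[[0,0,4],[0,0,0],0],[[0,0,4],[0,0,0],0],[[0,0,4],[0,0,0],0],[[0,0,4],[0,0,0],0],[[0,0,4],[0,0,0],0],[[0,0,4],[0,0,0],0]]';python3 -m inch '[[[0,0,0.5],[0,0,0],0],[[0,0,0.5],[0,0,0],0],[[0,0,0.5],[0,0,0],0],[[0,0,0.5],[0,0,0],0],[[0,0,0.5],[0,0,0],0],[[0,0,0.5],[0,0,0],0]]'
python3 - <<'E'
from h import *
im=imaging.grab_frame('side');cv2.imwrite('pics/p10g.png',cv2.convertScaleAbs(cv2.resize(im[290:330,205:265],None,fx=13,fy=13,interpolation=cv2.INTER_CUBIC),alpha=1.8))
crop('top',125,150,275,250,5,'pics/p10t.png')
E
```

```text
t: 13.4
tool_pos: [0.4209, 0.3035, 0.0978]
tcp_rot: [-2.281, -2.16, -0.004]
wrist_force: [-1.2, -1.9, 7.0]
gripper_width: -0.0001
t: 13.9
tool_pos: [0.4209, 0.3035, 0.0975]
tcp_rot: [-2.281, -2.16, -0.005]
wrist_force: [-0.3, -3.2, 7.1]
gripper_width: -0.0001
```

View pics/p10g.png

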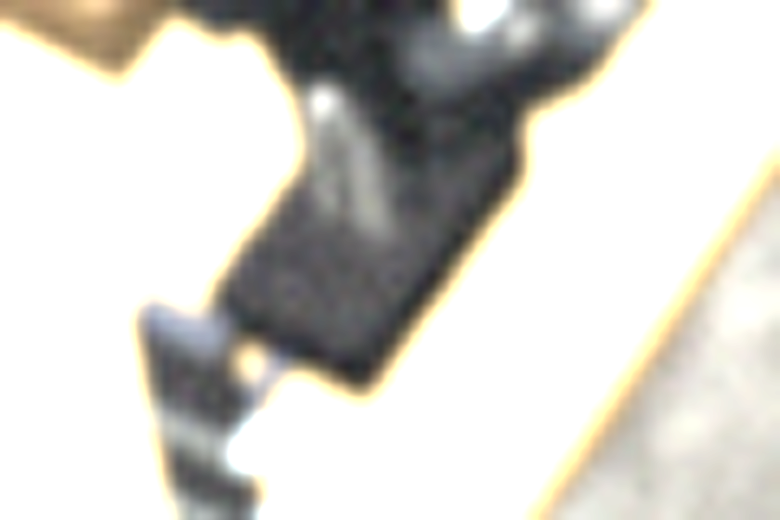

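View pics/p10t.png

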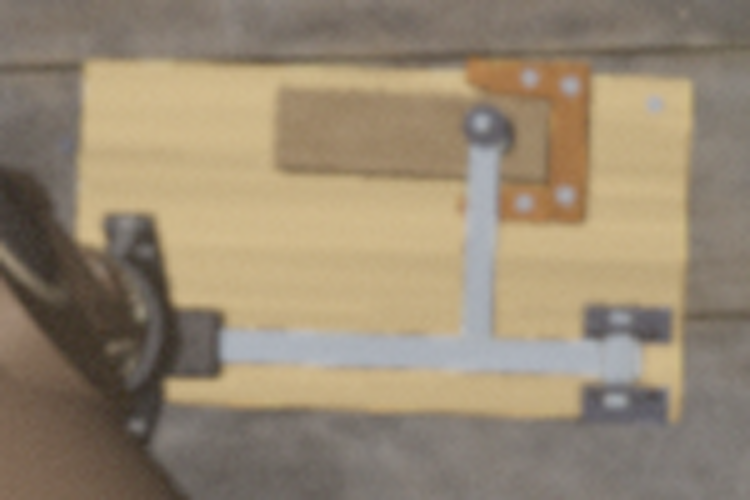

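The paddle's near corner at zoom (368,350) corresponds to about 0.447 rad, and the TCP height gives 0.448. The push is 7 N, and the top view shows the wood still home with the foot on it.

```bash
python3 -m inch '[[[0,0,0.3],[0,0,0],0],[[0,0,0.3],[0,0,0],0],[[0,0,0.3],[0,0,0],0]]'; python3 -c "
from cell import manip
print(manip.finish_job())"
```

```text
t: 14.25
tool_pos: [0.4209, 0.3035, 0.0974]
tcp_rot: [-2.281, -2.16, -0.005]
wrist_force: [-0.4, -2.3, 6.9]
gripper_width: 0.0
the job is handed in; nothing more can be done
None
```

The long offcut is home in the jig and released, and I handed the job in at about 14 s with the shut fingers still holding the lever down on its paddle. No verdict was reported.

- **Wood:** I set it on the plate about 85 mm out and slid it under the raised foot until it met the stop (about 8 N). After release, the top camera put it 0.8 mm off sideways, within about 1 mm of the stop and turned 0.012 rad. With the lever down it still looked in place, with the foot on it.
- **Lever:** the fingertip height gave about 0.448 rad and the paddle corner in the side picture about 0.447 rad, both close to the middle of the ridges. The wrist read about 7 N and was steady. By my estimates the lever stayed well short of its stop.
- **What I couldn't check directly:** the gauge post hid the pointer's tip, so the angle comes from the geometry. I inferred the foot's force on the wood from the lever angle and did not measure it. I saw no contact with the shorter offcut or the sanding block, but I did not measure them again at the end.
- **One disagreement:** before the slide, the camera put the wood about 3 mm to one side of where the tool position put it. I corrected by about 3 mm, and the final fit agreed.

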